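# Hold the leaning ESR tube stand level by the angle gauge

## Task

The tube stand for blood sedimentation tests leans, because the levelling foot under its low end has been wound up. Stand the orange dial angle gauge upright on the clear front strip of the stand's base plate, flat on its base and lined up with the plate's long edge, and let go of it; then take the bar handle at the stand's low end and raise that end, rocking the stand on its other two feet where they are, until the gauge's swinging needle settles on zero. Finish while still holding the stand steady there, its low foot clear of the counter, so that I can wind the foot down; do not drop the gauge or disturb the other things on the counter.

Things in the scene. Friction and masses are not known exactly. Their poses are not given: they have to be found in the camera images.
- stand: ESR tube stand, 0.85 kg. White base plate 280 mm along y, 160 mm along x, top face at z = 45 mm; tube frame along its rear, x -64 to -30, y -129 to 69, up to z = 180 mm; a bar handle at each end. Origin: midway between the feet, at their underside. z square to the plate, +x the front (within 20 deg of world +x), +y the low end. Starts leaning 3 to 7.5 deg down towards +y
- pad (a point): point on the plate's top face, middle of the clear front strip: x = 35, y = -20, z = 45 mm of the stand; axes as the stand's. A good place for the centre of the gauge's underside. The strip runs from x = -30 to 80, y = -140 to 140 mm, clear but for the levelling stud at x = 0, y = 125 mm
- handle (a point): middle of the round bar handle at the low end: bar 10 mm thick, 110 mm long along the stand's x, at y = 190, z = 85 mm of the stand, 50 mm beyond the plate's end and 40 mm above its top; 8 mm support rods at x = -55 and 55 mm. It can roll between the fingers as the stand turns
- low_foot (a point): underside of the levelling foot at the low end: rubber disc 24 mm across on an 8 mm brass stud that stands up out of the plate at x = 0, y = 125 mm of the stand. Wound up by 14 to 31 mm; it does not slide or turn by itself and lifts off the counter as the low end is raised
- pivot_rear (a point): underside of the fixed rear foot at the stand's other end (x = -60, y = -125, z = 0 mm of the stand). The stand rocks about the line through both fixed feet
- pivot_front (a point): underside of the fixed front foot (x = 60, y = -125, z = 0 mm of the stand)
- gauge: dial angle gauge, 0.16 kg, standing upright: aluminium base bar 100 mm long (y), 30 mm thick (x), 12 mm high, under a round orange case 88 mm across, 30 mm thick, centred 58 mm up; 102 mm tall. Origin: centre of the underside, z up. The white dial faces the gauge's +x, at the start within 30 deg of world +x. Gripped across its 30 mm thickness near the top
- needle (a joint): red needle, a weighted pointer swinging freely about the dial's centre, tip up; it settles in about 2 s. Value: angle in rad from the green zero mark at the top of the dial. 0 when the gauge's base is level, positive when its +y side is the lower: equals the stand's lean if gauge and stand face the same way. Ticks every 5 deg
- bottle: small white bottle, 42 mm across, 85 mm tall, on the counter; origin under its centre. Leave it alone
- cup: specimen cup with a red lid, 62 mm across, 61 mm tall, on the counter; origin under its centre. Leave it alone
- timer: white bench timer, 75 mm wide, 40 mm deep, 60 mm tall, on the counter; origin under its centre. Leave it alone
Things that resemble listed ones, but are neither listed nor needed, are in the scene too. Several things look just like the gauge: the one meant starts farthest from the robot's base.

How it is judged:
On the way, in this order (a step that is already met when the one before it is completed fails the run):
1. the gauge stands on the front strip of the stand's base plate, flat and lined up with it, and has been let go (z of gauge in the frame of stand between 0.041 and 0.049 m and x of gauge in the frame of stand between -0.016 and 0.068 m and y of gauge in the frame of stand between -0.092 and 0.092 m and angle between the x axis of gauge and the x axis of stand, either way round below 0.2 rad and contact force between the fingers and gauge below 0.1 N), for 0.2 s.
2. the low end is held up by its bar handle and the needle has settled on zero (value of joint needle between -0.026 and 0.026 rad and velocity of joint needle between -0.2 and 0.2 rad/s and contact force between the fingers and stand above 1 N and distance between the grasp point and handle below 0.065 m and height (world z) of low_foot above 0.005 m), for 0.5 s.
At the end, for the whole second after the job is handed in: Gauge alone on the front strip, lined up within 11 deg; needle at rest within 1.5 deg of zero, stand upright within 3 deg; gripper holds the low end's bar, low foot 5 mm or more off the counter, nothing else carrying it; the other feet on the counter within 35 mm of their places (all of step 1 and all of step 2 and angle between stand's own z axis and vertical below 0.05 rad and contact force between stand and bottle below 0.1 N and contact force between stand and cup below 0.1 N and contact force between stand and timer below 0.1 N and height (world z) of each of pivot_rear, pivot_front below 0.004 m and distance of each of pivot_rear, pivot_front from where it was at the start of the episode below 0.035 m); the arm keeps its last pose, push and grip.
It fails at once if the stand is tipped by more than 12 degrees (angle between stand's own z axis and vertical above 0.21 rad).
It fails at once if the gauge is knocked over (angle between gauge's own z axis and vertical above 0.8 rad).
It fails at once if the gauge is dropped (contact force between the fingers and gauge below 0.05 N and linear speed of gauge above 0.6 m/s).
It fails at once if the bottle, cup or timer is disturbed (distance of any of bottle, cup, timer from where it was at the start of the episode above 0.03 m or angle between any of bottle, cup, timer's own z axis and vertical above 0.4 rad).
It also fails if it takes over 53 s, if anything falls off the work surface, if the arm or the gripper's body presses on something with over 40 N, if the wrist force passes 120 N, or if a joint passes its speed limit or range.

## Robot

A 6-joint arm with a two-finger parallel gripper is mounted at the origin on the work surface. World frame = base frame: x ahead of the robot, y to its left, z up, the work surface at z = 0. Lengths are in m, angles in rad, forces in N, time in s.
With the tool pointing down it reaches from about 0.25 to 0.775 m from the base axis. Payload 4 kg.
Tool frame: the origin (TCP) lies between the finger pads; the fingertips stand 25 mm ahead of it and the grasp point (between the pads) lies 6 mm ahead of it (robot.tip_reach is the z of the fingertips in the tool frame, in m); z points along the fingers, y is the line along which they close (so a half turn about z gives the same grasp; the last joint's range is limited). The gripper opens to 94 mm and grips with 3 to 60 N. Pads are 16 mm wide; open, the fingers measure 119 mm over their backs; the gripper's body (75 mm by 177 mm) begins 78 mm behind the grasp point.
Start: joints at [1.149, 0.087, 1.371, -0, 1.684, -0.103], TCP at [0.172, 0.522, 0.231] pointing down, gripper open.
Joint ranges: [-3.1, 3.1], [-0.76, 2.03], [0.27, 2.55], [-1.08, 4.22], [0.17, 2.65], [-2.57, 2.57]. Speed limits (rad/s): [2.79, 2.79, 3.14, 3.14, 3.14, 3.14].

## Interface

Orientations are given as [roll, pitch, yaw] about the fixed x, y, z axes, in that order (R = Rz(yaw) Ry(pitch) Rx(roll)).
In Python, from bench import robot gives the robot as it stands. The module is installed in compiled form; this text tells all that it offers.
- The arm moves only by the shell command python3 -m handwheel 'ROWS'. ROWS is JSON, a list of rows, each a list of 3 entries, a list of its own where there are three numbers: the turn, a rotation vector about the world's x, y, z in units of 90 degrees (1.0 is 90 degrees), then the shift along the world's x, y, z in units of 0.05 m (1.0 is 0.05 m), then the closure, from 0 (fully open) to 1 (shut). A call has 1 to 5 rows; each row shifts and turns the commanded pose from where the row before left it; what a row does not reach is not made up. A row lasts 1/10 s, in which the tool goes at most 50 mm and 8.59 degrees, less where a joint would pass 70% of its speed; a pose out of reach is approached as far as the arm can. A call with a number of a shift or a turn outside -1 to 1 is refused whole. A call with a gripper value outside its range is refused whole. The fingers move at their own pace and stop on an object; the grip force is fixed at half the most. Time passes only in rows, so rows that do not move let the fingers close. It gives the time, the measured TCP pose, the force, the opening and the grip force at its end, in the units of the state.
- robot.get_obs(): the state, without advancing time (a new reading comes with each control period).
- robot.snapshot(name): name is "scene" or "top"; returns (picture, depth): 384x512x3 uint8, red, green, blue; 384x512 float32, m along the optical axis (not along the pixel's ray), 0 where there is no reading.
- robot.calibration(name): a dict with "mtx" (3x3 intrinsics, pixels), "extrinsics" (4x4, takes a point from camera to world coordinates). Camera axes: x right, y down, z forward; pixel columns grow to the right and rows downward; lengths in m; the calibration is good to about 2 mm. A picture is of the moment at which its call begins. calibration takes no time and is no camera call.
- robot.close_job(): hands the job in; it is judged then, once.
Trained networks look in the newest picture that a camera, given by its name, has taken for a name from the list of things; names that differ only in an ending like _2 or _b are one class to them, and where a whole thing is asked for, a point or a joint stands for the part that bears it (a point fixed in the world has none). Each returns a list of dicts, best first, with "p" (0 to 1); they miss things now and then, are a little off and sometimes report something else, mostly with a low value. They report only what shows in the picture. A call takes as long as a camera call. They do not tell look-alikes from the thing itself.
- robot.boxes_of(query, camera): "bbox" ([left, top, right, bottom] in pixels, round what is visible of it).
The state is a dict: "time": time; "joint_positions": joint angles; "qvel": joint speeds; "joint_torque": joint torques, N m; "tool_pos": TCP position; "ee_rot": TCP orientation; "wrist_force": force on the tool from outside, world axes, zero at the start; "wrist_torque": the same for the moment, N m; "width": finger opening in m; "finger_force": force on a finger pad.
Only numpy, scipy, OpenCV 4.12 (cv2) and the standard library are available. Lean on these libraries where they do the work, as an engineer would, in place of code of your own. Each camera call takes 0.05 s, during which the arm holds its last target. There are 200 camera calls.

## Working session

There is one attempt and no reset: what is moved stays moved. The work goes in short steps, Python scripts to look and compute and a shell command to move; the robot and the scene stay as the last step left them, time stands still between calls to the robot, and variables do not carry over. Pictures are saved under pics/ and viewed, at most 10 in all, crops included, and the job is handed in when it is done.

```bash
mkdir -p pics; cat > h.py <<'E'
import numpy as np, cv2
from bench import robot
def snap(c,name=None):
    im,d=robot.snapshot(c); K=robot.calibration(c)
    if name: cv2.imwrite('pics/'+name+'.png',im[:,:,::-1])
    m=np.array(K['mtx']);T=np.array(K['extrinsics'])
    v,u=np.mgrid[:384,:512]
    P=np.stack([(u-m[0,2])/m[0,0]*d,(v-m[1,2])/m[1,1]*d,d],-1)@T[:3,:3].T+T[:3,3]
    P[d==0]=np.nan
    return im,P
E
python3 - <<'E'
from h import *
for c in ['scene','top']:
    im,P=snap(c,c+'0'); np.savez(f'{c}0.npz',im=im,P=P)
    print(c,np.array(robot.calibration(c)['extrinsics']).round(3).tolist())
    for q in ['stand','gauge','bottle','cup','timer','handle']:
        for b in robot.boxes_of(q,c):
            x=b['bbox'];u,v=int((x[0]+x[2])/2),int((x[1]+x[3])/2)
            print(q,np.round(x),round(b['p'],2),P[v,u].round(3))
print(robot.get_obs())
E
```

```text
scene [[-0.77, 0.458, -0.444, 1.015], [0.638, 0.541, -0.548, 0.604], [-0.011, -0.705, -0.709, 0.852], [0.0, 0.0, 0.0, 1.0]]
stand [177. 152. 311. 268.] 0.7 [0.562 0.006 0.031]
gauge [250. 106. 272. 142.] 0.78 [ 0.299 -0.229  0.077]
gauge [182. 132. 196. 169.] 0.75 [ 0.554 -0.277  0.067]
gauge [208. 111. 232. 150.] 0.6 [ 0.409 -0.312  0.055]
gauge [247. 132. 255. 169.] 0.56 [ 0.407 -0.155  0.065]
bottle [378. 229. 402. 257.] 0.85 [0.376 0.348 0.065]
cup [161. 226. 181. 254.] 0.78 [ 0.782 -0.012  0.06 ]
handle [173. 152. 314. 269.] 0.87 [0.565 0.006 0.034]
handle [160. 224. 180. 256.] 0.75 [ 0.784 -0.015  0.059]
top [[0.018, -0.99, 0.14, 0.382], [-1.0, -0.015, 0.023, -0.007], [-0.021, -0.14, -0.99, 1.139], [0.0, 0.0, 0.0, 1.0]]
stand [190. 132. 331. 213.] 0.91 [0.595 0.013 0.034]
gauge [316. 231. 350. 263.] 0.97 [ 0.381 -0.187  0.1  ]
gauge [369. 226. 391. 259.] 0.73 [ 0.397 -0.314  0.092]
gauge [341. 276. 381. 300.] 0.6 [ 0.276 -0.257  0.098]
gauge [355. 181. 390. 208.] 0.56 [ 0.528 -0.297  0.089]
bottle [131. 245. 154. 263.] 0.59 [0.356 0.33  0.085]
bottle [188. 139. 332. 210.] 0.59 
[... 193 characters left out ...]
0.7, 'joint_positions': array([ 1.14888897e+00,  8.71358168e-02,  1.37065627e+00,  5.33680548e-06,
        1.68357573e+00, -1.03128050e-01]), 'qvel': array([ 1.97055717e-04,  1.32411704e-05,  3.09340381e-04, -2.10133979e-04,
        2.46149012e-04, -1.12327724e-04]), 'joint_torque': array([ 3.86282818e-05, -3.39908087e+01, -3.02524781e+01,  7.17894221e-02,
        2.32987886e-02,  2.10489588e-05]), 'tool_pos': array([0.17240609, 0.5223169 , 0.23056321]), 'ee_rot': array([3.14136847e+00, 1.78711199e-05, 2.82281394e+00]), 'wrist_force': array([0.37299188, 0.46749519, 0.40156308]), 'wrist_torque': array([-0.01004843,  0.01274032, -0.06166775]), 'finger_force': 0.0, 'width': 0.09411774146762311}
```

```bash
python3 -c "
import cv2,numpy as np
a=cv2.imread('pics/scene0.png');b=cv2.imread('pics/top0.png')
cv2.imwrite('pics/both0.png',cv2.resize(np.vstack([a,b]),(400*1,600)) if 0 else np.vstack([a,b])[:, :][:768])
cv2.imwrite('pics/s0.png',cv2.resize(a,(800,600)));cv2.imwrite('pics/t0.png',cv2.resize(b,(800,600)))"
```

```text
(no output)
```

View pics/s0.png

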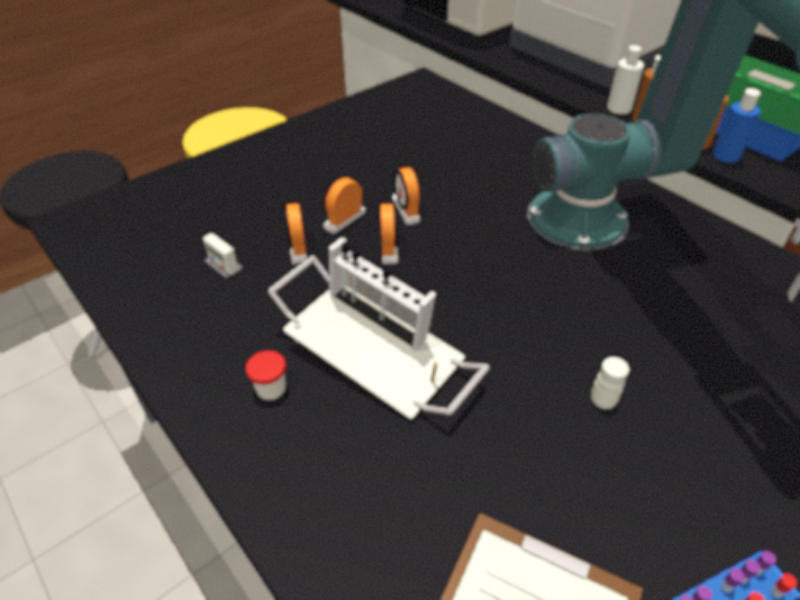

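View pics/t0.png

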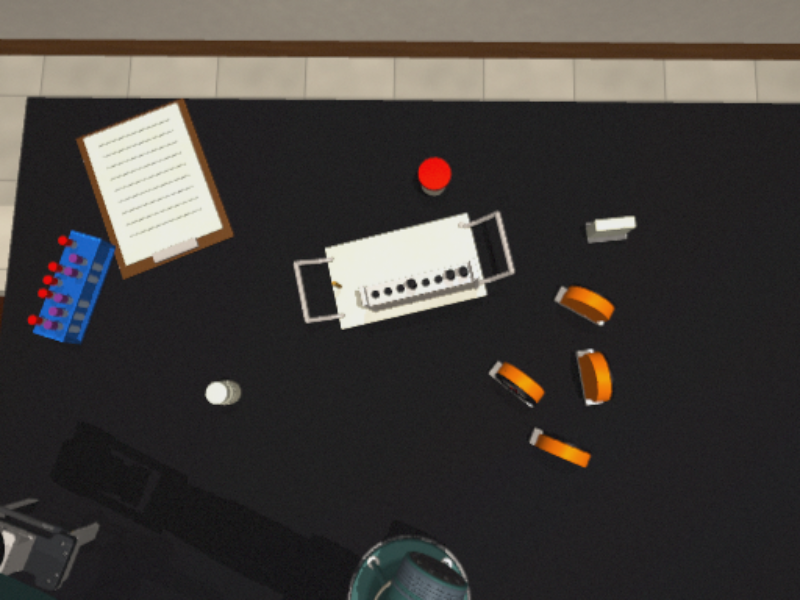

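The pictures show four orange gauges. In the top view (800x600 pixels) they are at A (585,303), B (595,377), C (518,383) and D (560,449). A, at about (0.54, -0.29), is 0.61 m from the base, which makes it the farthest. The stand is at (405,270), with its low end (brass stud) on the left, towards +y. The frame is at the rear, nearer the robot.

```bash
cat > meas.py <<'E'
from h import *
def gauge(views,c,r=0.07,zlo=0.02):
    for im,P in views:
        hsv=cv2.cvtColor(im,cv2.COLOR_RGB2HSV)
        m=(hsv[...,0]>5)&(hsv[...,0]<20)&(hsv[...,1]>150)&(P[...,2]>zlo)&(np.hypot(P[...,0]-c[0],P[...,1]-c[1])<r)
        Q=P[m]; 
        if len(Q)<8: print('few',len(Q)); continue
        rect=cv2.minAreaRect((Q[:,:2]*1000).astype(np.float32))
        t=Q[Q[:,2]>Q[:,2].max()-.03]
        print('gauge n',len(Q),'mean',Q.mean(0).round(3),'zmax',Q[:,2].max().round(3),'rect mm',np.round(rect[0]),np.round(rect[1]),round(rect[2],1),'topmean',t.mean(0).round(3))
        e=np.linalg.svd(t[:,:2]-t[:,:2].mean(0))[2][0];print(' long axis deg',np.degrees(np.arctan2(e[1],e[0])).round(1))
def stand(im,P):
    hsv=cv2.cvtColor(im,cv2.COLOR_RGB2HSV)
    m=(hsv[...,1]<60)&(hsv[...,2]>170)&(P[...,2]>.015)&(P[...,2]<.07)&(abs(P[...,0]-.59)<.14)&(abs(P[...,1]-.015)<.2)
    Q=P[m]
    for i in range(6):
        A=np.c_[Q[:,:2],np.ones(len(Q))];k=np.linalg.lstsq(A,Q[:,2],rcond=None)[0]
        r=Q[:,2]-A@k; Q=Q[abs(r)<max(.004,.02/(i+1))]
    return Q,k
E
python3 - <<'E'
from meas import *
V={c:(lambda d:(d['im'],d['P']))(np.load(c+'0.npz')) for c in ['scene','top']}
for n in V: print(n);gauge([V[n]],(0.54,-.285))
for n in V:
    Q,k=stand(*V[n]); print(n,len(Q),'slope deg',np.degrees(np.arctan(k[:2])).round(2),k.round(4))
    rect=cv2.minAreaRect((Q[:,:2]*1000).astype(np.float32));print(np.round(rect[0]),np.round(rect[1]),rect[2])
    print('plate z at centre',(np.array(rect[0])/1000)@k[:2]+k[2]); print(cv2.boxPoints(rect).round())
a=cv2.imread('pics/scene0.png')[95:290,150:330];b=cv2.imread('pics/top0.png')[130:270,180:400]
cv2.imwrite('pics/c0.png',np.hstack([cv2.resize(a,(360,390),interpolation=2),cv2.resize(b,(440,390),interpolation=2)]))
E
```

```text
scene
gauge n 256 mean [ 0.546 -0.29   0.075] zmax 0.103 rect mm [ 538. -307.] [76. 27.] 61.1 topmean [ 0.543 -0.298  0.091]
 long axis deg 60.3
top
gauge n 470 mean [ 0.53  -0.309  0.08 ] zmax 0.108 rect mm [ 533. -313.] [82. 27.] 61.6 topmean [ 0.531 -0.313  0.094]
 long axis deg 60.0
scene 3730 slope deg [ 1.62 -6.06] [ 0.0282 -0.1061  0.0163]
[594.  22.] [163. 279.] 14.303495407104492
plate z at centre 0.03078369184754065
[[ 481.  136.]
 [ 550. -134.]
 [ 707.  -93.]
 [ 639.  177.]]
top 3430 slope deg [ 1.56 -6.15] [ 0.0273 -0.1078  0.0181]
[591.  18.] [159. 277.] 13.406423568725586
plate z at centre 0.032227170310751015
[[ 482.  134.]
 [ 546. -135.]
 [ 701.  -98.]
 [ 637.  171.]]
```

View pics/c0.png

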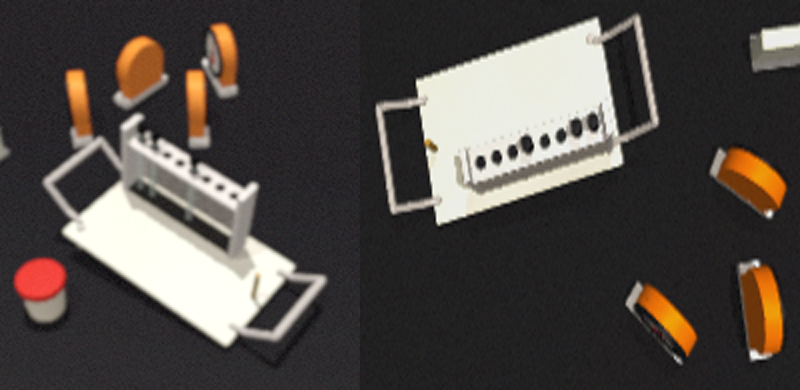

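The crop matches the description: gauge A stands alone with its dial facing front-right. I measured:
- **Gauge:** at (0.535, -0.310), yaw about -29.5°.
- **Stand:** yaw about 13.9°, leaning about 6.3° down towards +y, no cross slope, plate 160x278 mm.

Next I'll move above the gauge.

```bash
R='python3 -m handwheel'
python3 -m handwheel '[[[0,0,-0.0562],[0.363,-0.832,0.03],0],[[0,0,-0.0562],[0.363,-0.832,0.03],0],[[0,0,-0.0562],[0.363,-0.832,0.03],0],[[0,0,-0.0562],[0.363,-0.832,0.03],0],[[0,0,-0.0562],[0.363,-0.832,0.03],0]]' >/dev/null
python3 -m handwheel '[[[0,0,-0.0562],[0.363,-0.832,0.03],0],[[0,0,-0.0562],[0.363,-0.832,0.03],0],[[0,0,-0.0562],[0.363,-0.832,0.03],0],[[0,0,-0.0562],[0.363,-0.832,0.03],0],[[0,0,-0.0562],[0.363,-0.832,0.03],0]]'
python3 -m handwheel '[[[0,0,-0.0562],[0.363,-0.832,0.03],0],[[0,0,-0.0562],[0.363,-0.832,0.03],0],[[0,0,-0.0562],[0.363,-0.832,0.03],0],[[0,0,-0.0562],[0.363,-0.832,0.03],0],[[0,0,-0.0562],[0.363,-0.832,0.03],0]]' >/dev/null
python3 -m handwheel '[[[0,0,-0.0562],[0.363,-0.832,0.03],0],[[0,0,-0.0562],[0.363,-0.832,0.03],0],[[0,0,-0.0562],[0.363,-0.832,0.03],0],[[0,0,-0.0562],[0.363,-0.832,0.03],0],[[0,0,-0.0562],[0.363,-0.832,0.03],0]]' >/dev/null
python3 -m handwheel '[[[0,0,0],[0,0,0],0],[[0,0,0],[0,0,0],0],[[0,0,0],[0,0,0],0]]'
python3 -c "
from h import *
o=robot.get_obs();print(o['tool_pos'],np.degrees(o['ee_rot']),o['joint_positions'].round(2))"
```

```text
time: 1.7
tool_pos: [0.3542, 0.1046, 0.246]
ee_rot: [3.14, 0.0, 1.937]
wrist_force: [0.4, 0.7, -0.6]
width: 0.0943
finger_force: 0.0
time: 3.0
tool_pos: [0.5352, -0.3087, 0.261]
ee_rot: [3.141, -0.0, 1.059]
wrist_force: [-0.1, -0.1, -0.7]
width: 0.0941
finger_force: 0.0
[ 0.53522019 -0.30868671  0.26095523] [ 1.79988177e+02 -2.32932015e-02  6.06504463e+01] [-0.62  0.24  1.14  0.    1.76 -0.1 ]
```

```bash
python3 -m handwheel '[[[0,0,0],[0,0,-0.7],0],[[0,0,0],[0,-0.02,-0.7],0],[[0,0,0],[0,0,-0.7],0],[[0,0,0],[0,0,-0.7],0],[[0,0,0],[0,0,-0.7],0]]'
python3 -m handwheel '[[[0,0,0],[0,0,0],0],[[0,0,0],[0,0,0],0.7],[[0,0,0],[0,0,0],1],[[0,0,0],[0,0,0],1],[[0,0,0],[0,0,0],1]]'
python3 -m handwheel '[[[0,0,0],[0,0,0],1],[[0,0,0],[0,0,0],1],[[0,0,0],[0,0,0],1],[[0,0,0],[0,0,0],1],[[0,0,0],[0,0,0],1]]'
python3 -c "
from meas import *
o=robot.get_obs();print(o['tool_pos'],np.degrees(o['ee_rot']))
for c in ['scene','top']: gauge([snap(c,c+'1')],(.535,-.31))"
```

```text
time: 3.5
tool_pos: [0.5355, -0.309, 0.086]
ee_rot: [3.139, 0.0, 1.06]
wrist_force: [0.0, 0.7, 0.2]
width: 0.0942
finger_force: 0.0
time: 4.0
tool_pos: [0.5364, -0.3113, 0.0878]
ee_rot: [3.138, 0.0, 1.057]
wrist_force: [0.5, 0.4, 0.1]
width: 0.0655
finger_force: 0.0
time: 4.5
tool_pos: [0.5354, -0.3107, 0.0854]
ee_rot: [3.141, -0.0, 1.057]
wrist_force: [0.2, 0.3, -0.1]
width: 0.0299
finger_force: 30.0
[ 0.53544612 -0.31071217  0.08538639] [ 1.79994181e+02 -1.98367425e-03  6.05767988e+01]
gauge n 248 mean [ 0.546 -0.289  0.073] zmax 0.103 rect mm [ 538. -302.] [76. 27.] 60.6 topmean [ 0.542 -0.297  0.091]
 long axis deg 61.7
gauge n 124 mean [ 0.542 -0.283  0.071] zmax 0.169 rect mm [ 538. -286.] [28. 43.] 71.6 topmean [ 0.529 -0.27   0.165]
 long axis deg 148.7
```

```bash
python3 -m handwheel '[[[0,0,0],[0,0,0.825],1],[[0,0,0],[0,0,0.825],1],[[0,0,0],[0,0,0.825],1],[[0,0,0],[0,0,0.825],1]]'
python3 -m handwheel '[[[0,0,0.08],[0.498,0.444,0],1],[[0,0,0.08],[0.498,0.444,0],1],[[0,0,0.08],[0.498,0.444,0],1],[[0,0,0.08],[0.498,0.444,0],1],[[0,0,0.08],[0.498,0.444,0],1]]'
python3 -m handwheel '[[[0,0,0.02],[-0.07,0.735,0],1],[[0,0,0.02],[-0.07,0.735,0],1],[[0,0,0.02],[-0.07,0.735,0],1],[[0,0,0.02],[-0.07,0.735,0],1]]'
python3 -m handwheel '[[[0,0,0],[-0.07,0.735,0],1],[[-0.034,-0.0084,0],[-0.07,0.735,0],1],[[-0.034,-0.0084,0],[0,0,0],1],[[0,0,0],[0,0,0],1],[[0,0,0],[0,0,0],1]]'
python3 - <<'E'
from meas import *
from scipy.spatial.transform import Rotation as Ro
o=robot.get_obs();print(o['tool_pos'],np.degrees(o['ee_rot']),o['width']);R=Ro.from_euler('xyz',o['ee_rot']);print(R.as_matrix().round(3))
im,P=snap('scene','scene2'); gauge([(im,P)],(.64,.02),.08,.12)
cv2.imwrite('pics/c2.png',cv2.resize(im[60:300,120:420],(750,600)))
E
```

```text
time: 5.0
tool_pos: [0.5349, -0.3104, 0.2513]
ee_rot: [-3.14, -0.0, 1.057]
wrist_force: [0.4, -0.4, -1.9]
width: 0.0296
finger_force: 30.0
time: 5.5
tool_pos: [0.6605, -0.1986, 0.2495]
ee_rot: [-3.14, -0.001, 1.691]
wrist_force: [0.2, 0.7, -1.7]
width: 0.0301
finger_force: 30.0
time: 5.9
tool_pos: [0.6454, -0.0512, 0.2494]
ee_rot: [-3.14, -0.001, 1.812]
wrist_force: [0.1, 0.5, -2.0]
width: 0.0301
finger_force: 30.0
time: 6.4
tool_pos: [0.6386, 0.0209, 0.2499]
ee_rot: [-3.141, 0.109, 1.812]
wrist_force: [1.2, -0.6, -1.0]
width: 0.0299
finger_force: 30.0
[0.63864188 0.02087731 0.24990512] [-179.94606016    6.25340092  103.8027272 ] 0.029890448756059836
[[-0.237  0.971  0.025]
 [ 0.965  0.238 -0.106]
 [-0.109 -0.001 -0.994]]
gauge n 282 mean [0.633 0.044 0.237] zmax 0.339 rect mm [622.  57.] [70. 65.] 59.7 topmean [0.601 0.055 0.331]
 long axis deg 15.6
```

View pics/c2.png

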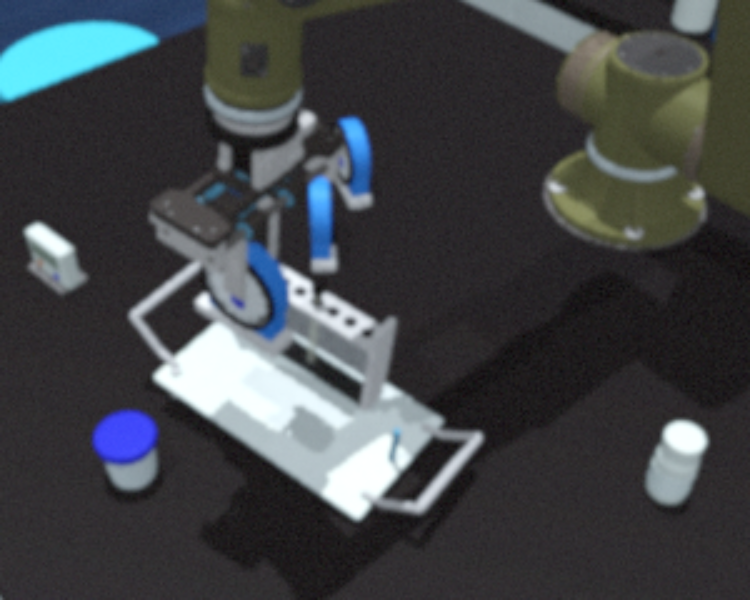

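The gauge (crop colours swapped, around (250,290)) is held upright over the strip and in line with the plate. Now I'll lower it.

```bash
python3 -m handwheel '[[[0,0,0],[0,0,-0.7],1],[[0,0,0],[0,0,-0.7],1],[[0,0,0],[0,0,-0.6],1],[[0,0,0],[0,0,-0.3],1],[[0,0,0],[0,0,-0.18],1]]'
python3 -m handwheel '[[[0,0,0],[0,0,0],1],[[0,0,0],[0,0,0],1]]'
python3 -m handwheel '[[[0,0,0],[0,0,-0.04],1],[[0,0,0],[0,0,0],1]]'
python3 -m handwheel '[[[0,0,0],[0,0,-0.04],1],[[0,0,0],[0,0,0],1]]'
```

```text
time: 6.95
tool_pos: [0.6383, 0.0195, 0.1245]
ee_rot: [-3.139, 0.109, 1.809]
wrist_force: [-0.3, -0.8, -1.9]
width: 0.0298
finger_force: 30.0
time: 7.15
tool_pos: [0.64, 0.0204, 0.1283]
ee_rot: [3.138, 0.111, 1.81]
wrist_force: [0.3, 0.6, -1.5]
width: 0.0295
finger_force: 30.0
time: 7.35
tool_pos: [0.6396, 0.0209, 0.126]
ee_rot: [3.139, 0.111, 1.811]
wrist_force: [-1.0, -1.1, -2.0]
width: 0.0299
finger_force: 30.0
time: 7.55
tool_pos: [0.6389, 0.0209, 0.1226]
ee_rot: [3.141, 0.11, 1.811]
wrist_force: [-0.8, -0.2, -1.3]
width: 0.0299
finger_force: 30.0
```

```bash
python3 -m handwheel '[[[0,0,0],[0,0,-0.04],1],[[0,0,0],[0,0,0],1]]'
python3 -m handwheel '[[[0,0,0],[0,0,-0.03],1],[[0,0,0],[0,0,0],1]]'
```

```text
time: 7.75
tool_pos: [0.6387, 0.0209, 0.1201]
ee_rot: [-3.141, 0.11, 1.811]
wrist_force: [0.3, -0.8, -1.3]
width: 0.0298
finger_force: 30.0
time: 7.95
tool_pos: [0.6389, 0.0208, 0.1191]
ee_rot: [3.141, 0.11, 1.811]
wrist_force: [0.4, -0.9, -1.6]
width: 0.0297
finger_force: 30.0
```

```bash
python3 -m handwheel '[[[0,0,0],[0,0,-0.03],1],[[0,0,0],[0,0,0],1]]'
python3 -m handwheel '[[[0,0,0],[0,0,-0.03],1],[[0,0,0],[0,0,0],1]]'
```

```text
time: 8.15
tool_pos: [0.639, 0.0209, 0.1188]
ee_rot: [3.14, 0.11, 1.811]
wrist_force: [-1.9, 0.3, 3.9]
width: 0.0297
finger_force: 30.0
time: 8.35
tool_pos: [0.6391, 0.0209, 0.1187]
ee_rot: [3.14, 0.111, 1.811]
wrist_force: [-3.3, 2.0, 9.2]
width: 0.0299
finger_force: 30.0
```

The gauge touches the plate, so I'll release it and check.

```bash
python3 -m handwheel '[[[0,0,0],[0,0,0.05],1],[[0,0,0],[0,0,0],0.6],[[0,0,0],[0,0,0],0.3],[[0,0,0],[0,0,0],0.3],[[0,0,0],[0,0,0],0.3]]'
python3 -m handwheel '[[[0,0,0],[0,0,0.3],0.3],[[0,0,0],[-0.01,0.07,0.7],0.3],[[0,0,0],[-0.01,0.07,0.7],0.3],[[0,0,0],[0,0,0.7],0.3],[[0,0,0],[0,0,0.4],0.3]]'
python3 - <<'E'
from meas import *
im,P=snap('scene'); gauge([(im,P)],(.64,.02),.08,.05)
cv2.imwrite('pics/c3.png',cv2.resize(im[100:280,150:390,::-1],(800,600)))
Q,k=stand(im,P);print(np.degrees(np.arctan(k[:2])));
rect=cv2.minAreaRect((Q[:,:2]*1000).astype(np.float32));print(rect)
E
```

```text
time: 8.85
tool_pos: [0.6388, 0.0208, 0.1181]
ee_rot: [-3.141, 0.11, 1.811]
wrist_force: [-0.3, 0.4, -0.1]
width: 0.058
finger_force: 0.0
time: 9.35
tool_pos: [0.6389, 0.0279, 0.2641]
ee_rot: [3.134, 0.112, 1.811]
wrist_force: [0.3, 0.3, 1.1]
width: 0.066
finger_force: 0.0
gauge n 308 mean [0.637 0.036 0.134] zmax 0.377 rect mm [633.  29.] [106.  76.] 8.3 topmean [0.661 0.06  0.367]
 long axis deg 26.9
[ 1.55500997 -6.07905662]
((592.8612060546875, 21.329681396484375), (162.38478088378906, 278.72576904296875), 13.871770858764648)
```

View pics/c3.png

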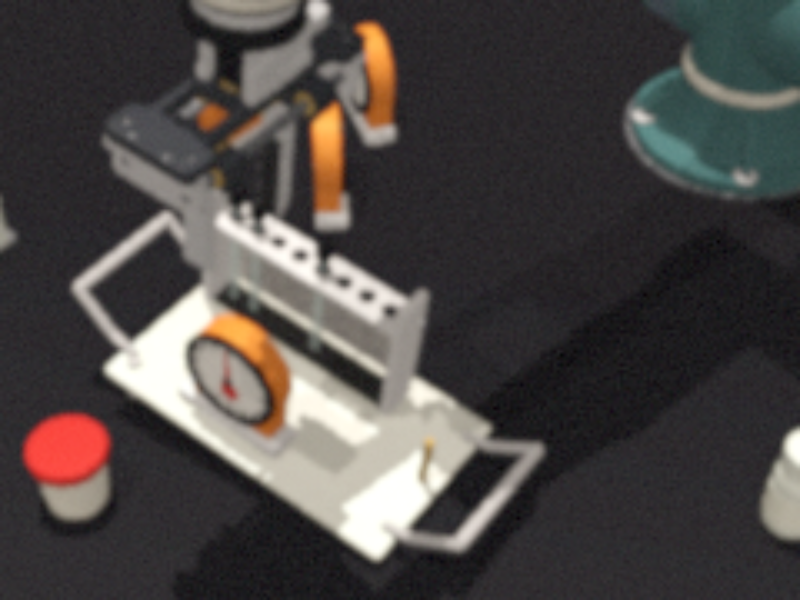

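The gauge stands on the strip and the needle leans the expected way (needle at crop (228,375)). Next is the handle: I'll untilt, turn 90° and go above it, measuring the bar by depth before descending.

```bash
python3 -m handwheel '[[[0.034,0.0084,0],[0,0,0.1],0.3],[[0.034,0.0084,0],[0,0,0],0.3],[[0,0,0.0909],[-0.168,0.328,0],0.3],[[0,0,0.0909],[-0.168,0.328,0],0.3],[[0,0,0.0909],[-0.168,0.328,0],0.3]]'
python3 -m handwheel '[[[0,0,0.0909],[-0.168,0.328,0],0.3],[[0,0,0.0909],[-0.168,0.328,0],0.3],[[0,0,0.0909],[-0.168,0.328,0],0.3],[[0,0,0.0909],[-0.168,0.328,0],0.3],[[0,0,0.0909],[-0.168,0.328,0],0.3]]'
python3 -m handwheel '[[[0,0,0.0909],[-0.168,0.328,0],0.3],[[0,0,0.0909],[-0.168,0.328,0],0.3],[[0,0,0.0909],[-0.168,0.328,0],0.3],[[0,0,0],[0,0,0],0.3],[[0,0,0],[0,0,0],0.3]]'
python3 - <<'E'
from meas import *
o=robot.get_obs();print(o['tool_pos'],np.degrees(o['ee_rot']),o['joint_positions'].round(2),o['width'])
C=np.array([.593,.021,.031]);a=np.radians(13.9);l=np.radians(6.3)
ex=np.array([np.cos(a),np.sin(a),0]);h=np.array([-np.sin(a),np.cos(a),0]);ey=h*np.cos(l)-[0,0,np.sin(l)];n=np.cross(ex,ey)
V={'scene':snap('scene','scene4')[1],'top0':np.load('top0.npz')['P'],'scene0':np.load('scene0.npz')['P']}
for k,P in V.items():
    L=(P-C)@np.c_[ex,ey,n]
    m=(abs(L[...,0])<.045)&(L[...,1]>.17)&(L[...,1]<.21)&(L[...,2]>.02)&(L[...,2]<.06)
    print(k,m.sum(),'stand frame median',np.median(L[m],0).round(4), L[m].min(0).round(3),L[m].max(0).round(3),'world',np.median(P[m],0).round(4))
print('pred',C+.19*ey+.04*n)
E
```

```text
time: 9.9
tool_pos: [0.6124, 0.0771, 0.2633]
ee_rot: [-3.141, -0.0, 2.245]
wrist_force: [0.8, -0.3, -0.3]
width: 0.0658
finger_force: 0.0
time: 10.4
tool_pos: [0.5702, 0.1596, 0.2635]
ee_rot: [-3.142, -0.0, 2.959]
wrist_force: [-0.4, 1.2, -0.9]
width: 0.066
finger_force: 0.0
time: 10.9
tool_pos: [0.5455, 0.208, 0.2635]
ee_rot: [-3.141, 0.0, -2.904]
wrist_force: [-0.7, 0.2, -0.4]
width: 0.0658
finger_force: 0.0
[0.54552955 0.20797158 0.26352367] [-1.79964956e+02  6.50492111e-03 -1.66373805e+02] [ 0.27  0.16  1.23 -0.    1.76 -1.54] 0.06579319992285355
scene 123 stand frame median [0.0038 0.1913 0.0436] [-0.044  0.185  0.038] [0.044 0.196 0.049] world [0.5493 0.2104 0.0537]
top0 108 stand frame median [-0.0008  0.1868  0.0446] [-0.045  0.182  0.037] [0.043 0.193 0.05 ] world [0.5461 0.2065 0.0548]
scene0 123 stand frame median [0.0021 0.1914 0.0439] [-0.044  0.185  0.039] [0.045 0.195 0.048] world [0.549  0.21   0.0536]
pred [0.54657786 0.20858315 0.04990892]
```

```bash
python3 -m handwheel '[[[0,0,0],[0.02,0.01,-0.9],0.3],[[0,0,0],[0,0,-0.9],0.3],[[0,0,0],[0,0,-0.9],0.3],[[0,0,0],[0,0,-0.85],0.3],[[0,0,0],[0,0,-0.6],0.3]]'
python3 -m handwheel '[[[0,0,0],[0,0,0],0.3],[[0,0,0],[0,0,0],0.3],[[0,0,0],[0,0,0],0.7],[[0,0,0],[0,0,0],1],[[0,0,0],[0,0,0],1]]'
python3 -m handwheel '[[[0,0,0],[0,0,0],1],[[0,0,0],[0,0,0],1],[[0,0,0],[0,0,0],1],[[0,0,0],[0,0,0],1],[[0,0,0],[0,0,0],1]]'
```

```text
time: 11.45
tool_pos: [0.5453, 0.207, 0.0524]
ee_rot: [-3.141, -0.004, -2.905]
wrist_force: [0.2, 0.9, -0.1]
width: 0.0655
finger_force: 0.0
time: 11.95
tool_pos: [0.5477, 0.209, 0.0582]
ee_rot: [3.141, 0.004, -2.902]
wrist_force: [0.4, -0.4, -0.6]
width: 0.0453
finger_force: 0.0
time: 12.45
tool_pos: [0.5466, 0.208, 0.0559]
ee_rot: [-3.14, -0.0, -2.901]
wrist_force: [0.8, -1.7, 0.5]
width: 0.0087
finger_force: 30.0
```

The bar is held. Now I'll raise along the arc: about 35 mm up in total and 7 mm back, starting with about 85% of it.

```bash
python3 -m handwheel '[[[0,0,0],[0.003,-0.015,0.06],1],[[0,0,0],[0.003,-0.015,0.06],1],[[0,0,0],[0.003,-0.014,0.06],1],[[0,0,0],[0.003,-0.013,0.06],1],[[0,0,0],[0.003,-0.012,0.06],1]]'
python3 -m handwheel '[[[0,0,0],[0.003,-0.012,0.06],1],[[0,0,0],[0.003,-0.012,0.06],1],[[0,0,0],[0.003,-0.011,0.06],1],[[0,0,0],[0.003,-0.011,0.06],1],[[0,0,0],[0.003,-0.01,0.06],1]]'
python3 -m handwheel '[[[0,0,0],[0,0,0],1],[[0,0,0],[0,0,0],1],[[0,0,0],[0,0,0],1],[[0,0,0],[0,0,0],1],[[0,0,0],[0,0,0],1]]'
python3 - <<'E'
from meas import *
im,P=snap('scene')
Q,k=stand(im,P);h=np.array([-.24,.971]);print('lean',np.degrees(np.arctan(k[:2]@h)),'cross',np.degrees(np.arctan(k[:2]@[.971,.24])))
rect=cv2.minAreaRect((Q[:,:2]*1000).astype(np.float32));print(rect)
cv2.imwrite('pics/c5.png',cv2.resize(im[100:280,150:390,::-1],(800,600),interpolation=2))
E
```

```text
time: 12.95
tool_pos: [0.5469, 0.2052, 0.0709]
ee_rot: [3.141, -0.001, -2.901]
wrist_force: [-0.7, -0.6, -4.1]
width: 0.0091
finger_force: 30.0
time: 13.45
tool_pos: [0.5479, 0.2019, 0.0861]
ee_rot: [-3.141, -0.001, -2.902]
wrist_force: [-0.0, -3.1, -5.0]
width: 0.009
finger_force: 30.0
time: 13.95
tool_pos: [0.5481, 0.2022, 0.0858]
ee_rot: [-3.141, -0.0, -2.901]
wrist_force: [-0.5, -2.5, -5.4]
width: 0.0088
finger_force: 30.0
lean -0.9151413671277162 cross 0.04266069987769813
((598.743408203125, 19.427703857421875), (153.0860137939453, 280.9907531738281), 13.283320426940918)
```

View pics/c5.png

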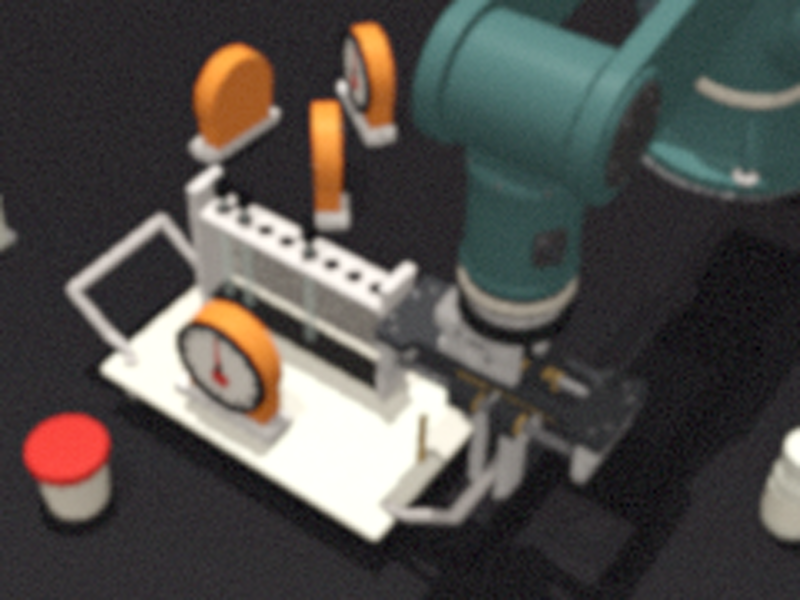

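Everything is steady with about 0.9° of lean left. I'll raise the last 5 mm and measure the lean against the counter plane with both cameras.

```bash
python3 -m handwheel '[[[0,0,0],[0.003,-0.012,0.05],1],[[0,0,0],[0.003,-0.012,0.05],1],[[0,0,0],[0,0,0],1],[[0,0,0],[0,0,0],1],[[0,0,0],[0,0,0],1]]'
python3 -m handwheel '[[[0,0,0],[0,0,0],1],[[0,0,0],[0,0,0],1],[[0,0,0],[0,0,0],1],[[0,0,0],[0,0,0],1],[[0,0,0],[0,0,0],1]]' >/dev/null
python3 -m handwheel '[[[0,0,0],[0,0,0],1],[[0,0,0],[0,0,0],1],[[0,0,0],[0,0,0],1],[[0,0,0],[0,0,0],1],[[0,0,0],[0,0,0],1]]' >/dev/null
python3 -m handwheel '[[[0,0,0],[0,0,0],1],[[0,0,0],[0,0,0],1],[[0,0,0],[0,0,0],1],[[0,0,0],[0,0,0],1],[[0,0,0],[0,0,0],1]]'
python3 - <<'E'
from meas import *
h=np.array([-.24,.971])
for c in ['scene','top','scene']:
    im,P=snap(c)
    Q,k=stand(im,P);
    m=(abs(P[...,2])<.012)&(np.hypot(P[...,0]-.6,P[...,1])<.4);G=P[m]
    g=np.linalg.lstsq(np.c_[G[:,:2],np.ones(len(G))],G[:,2],rcond=None)[0]
    rect=cv2.minAreaRect((Q[:,:2]*1000).astype(np.float32))
    print(c,'lean',np.degrees(k[:2]@h).round(2),'counter',np.degrees(g[:2]@h).round(2),'cross',np.degrees(k[:2]@[.971,.24]).round(2),np.round(rect[0]),rect[2], 'z ctr',np.r_[np.array(rect[0])/1000,1]@k)
    if c=='scene': pic=im
cv2.imwrite('pics/c6.png',cv2.resize(pic[180:240,195:245,::-1],(500,600),interpolation=2))
E
```

```text
time: 14.5
tool_pos: [0.5483, 0.2014, 0.091]
ee_rot: [3.141, 0.0, -2.901]
wrist_force: [0.1, -2.8, -4.3]
width: 0.0086
finger_force: 30.0
time: 16.0
tool_pos: [0.5483, 0.2014, 0.091]
ee_rot: [3.141, 0.0, -2.901]
wrist_force: [1.1, -1.2, -4.2]
width: 0.0086
finger_force: 30.0
scene lean 0.11 counter 0.02 cross -0.03 [598.  19.] 13.515756607055664 z ctr 0.04406398059925033
top lean 0.08 counter -0.0 cross 0.0 [593.  15.] 13.602656364440918 z ctr 0.0454035923654894
scene lean 0.1 counter 0.02 cross 0.04 [598.  19.] 13.333646774291992 z ctr 0.043987051639925195
```

View pics/c6.png

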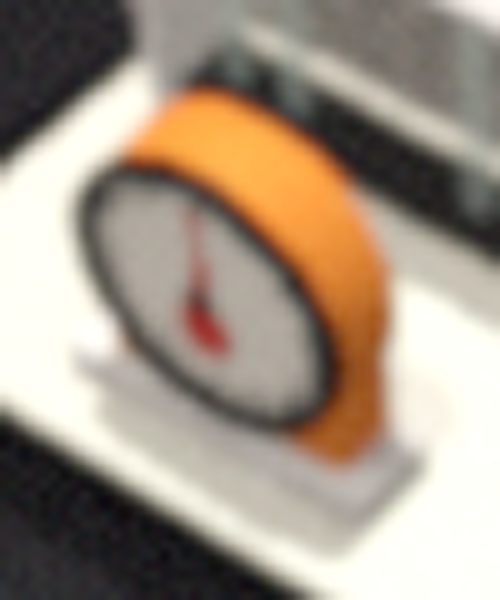

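The plate is level within 0.1° in both cameras, and the needle (crop (195,250)) points at the top of the dial. The gauge is flat and lined up, the feet are in place and the grip is steady.

```bash
python3 -c "
from bench import robot
print(robot.close_job())"
```

```text
the job is handed in; nothing more can be done
None
```

I handed the job in with the gauge standing on the front strip, the plate measured level within about 0.1°, and the gripper still holding the low end up by its bar; no verdict came back.

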